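# Change over the bowls of a vibratory finishing machine

## Robot

A 6-joint arm with a two-finger parallel gripper is mounted at the origin on the work surface; the furniture and walls round the work are solid. World frame = base frame: x ahead of the robot, y to its left, z up, the work surface at z = 0. Lengths are in m, angles in rad, forces in N, time in s.
With the tool pointing down it reaches from about 0.375 to 0.9 m from the base axis. Payload 3.1 kg.
Tool frame: the origin (TCP) lies at the very end of the fingers, on their centre line; the grasp point (between the pads) lies 19 mm behind it; z points along the fingers, y is the line along which they close (so a half turn about z gives the same grasp; the last joint's range is limited). The gripper opens to 85 mm and grips with 20 to 120 N. Pads are 22 mm wide; open, the fingers measure 114 mm over their backs; the gripper's body (76 mm by 85 mm) begins 54 mm behind the grasp point. The pads swing forward as they close: fully open they stand 13 mm farther back than shut.
Start: joints at [1.145, 0.527, 1.433, -0, 1.181, -0.178], TCP at [0.153, 0.606, 0.231] pointing down, gripper open.
Joint ranges: [-3.08, 3.08], [-0.75, 2.2], [0.22, 2.44], [-1.43, 4.57], [0, 2.65], [-2.85, 2.85]. Speed limits (rad/s): [2.79, 2.79, 3.14, 3.14, 3.14, 3.14].

## Interface

Orientations are given as a unit quaternion [w, x, y, z].
In Python, from cell import monitor, camera, calibration, r gives the robot as it stands.
- The arm moves only by the shell command python3 -m creep 'ROWS'. ROWS is JSON, a list of rows, each a list of 3 entries, a list of its own where there are three numbers: the shift along the tool's x, y, z in cm, then the turn about the tool's z in rad, then the closure, from -1 (fully open) to 1 (shut). In form: [[[x, y, z], spin, hand], ...]. A call has 1 to 10 rows; each row is the pose to reach, as a shift and turn from the pose commanded when the call began, along the tool's axes at that moment; what a row does not reach only later rows make up. A row lasts 1/10 s, in which the tool goes at most 50 mm and 8.59 degrees, less where a joint would pass 70% of its speed; a pose out of reach is approached as far as the arm can. A call with a gripper value outside its range is refused whole. The fingers move at their own pace and stop on an object; the grip force is fixed at half the most. Time passes only in rows, so rows that repeat a pose let the fingers close. It gives the time, the measured TCP pose, the force, the opening and the grip force at its end, in the units of the state.
- monitor.observe(): the state, without advancing time (a new reading comes with each control period).
- camera(name): name is "scene" or "side" or "wrist"; returns the picture (384x512x3 uint8, red, green, blue); there is no depth.
- calibration(name): a dict with "fx", "fy", "cx", "cy" (pixels), "cam_to_world" (4x4, takes a point from camera to world coordinates); the wrist camera has in their place "tool_from_camera" (4x4, takes a point from camera to tool coordinates, whose origin is the TCP and whose axes are the flange's). Camera axes: x right, y down, z forward; pixel columns grow to the right and rows downward; lengths in m; the calibration is good to about 2 mm. A picture is of the moment at which its call begins: read the wrist's pose just before it. calibration takes no time and is no camera call.
- r.job_done(): hands the job in; it is judged then, once.
The state is a dict: "t": time; "joint_pos": joint angles; "joint_velocities": joint speeds; "effort": joint torques, N m; "tcp_pos": TCP position; "orientation": TCP orientation; "contact_force": force on the tool from outside, world axes, zero at the start; "torque": the same for the moment, N m; "width": opening from 0.0 (shut) to 1.0 (fully open); "finger_force": force on a finger pad.
Only numpy, scipy, OpenCV 4.12 (cv2) and the standard library are available. Lean on these libraries where they do the work, as an engineer would, in place of code of your own. Each camera call takes 0.05 s, during which the arm holds its last target. There are 200 camera calls.

## Task

Change over the finishing machine: swing its hold-down clamp clear and swap the two bowls, so that the bowl with the finished finials ends up, finials still in it, seated on the stand and the empty bowl seated on the machine (there is bare bench behind the rubber mat to set a bowl down meanwhile). Lower all raw finials from the mat into the bowl that is now on the machine, setting each one down gently instead of dropping it, and leave the clamp swung fully back over that bowl's rim. Leave the tape measure, the pliers and the small box where they are.

Things in the scene. Friction and masses are not known exactly. Their poses are not given: they have to be found in the camera images.
- machine_seat (a point): bowl seat of the vibratory finishing machine (low, round, 204 mm across, fixed, deck on coil springs). Point: centre of the seat surface, 62 mm above the bench, z up, x towards the clamp post. A raised steel ring (inside dia. 175, outside 187, 8 mm high) locates the bottom of a bowl with about 3 mm play all round.
- stand_seat (a point): the bowl seat of the spare-bowl stand, a low round steel plate 208 mm across, fixed to the bench, with the same raised ring (inside diameter 175 mm, 8 mm high). Point: centre of the seat surface, 14 mm above the bench, z up.
- clamp (a joint): angle (rad) of the machine's hold-down clamp, a dark steel bar 98x16x10 mm that swings level about an upright post: 0 = closed, its nose over the rim of the bowl on the machine, which then cannot be lifted out; 1.57 = fully open, clear of the bowl. Grows counter-clockwise seen from above. Light friction (0.06 N m); stays where it is left.
- clamp_pivot (a point): point on the axis of the clamp's post, 118 mm from the centre of the machine seat along the seat's x and 166 mm above the bench, level with point clamp_grip. The bar lies 140 to 150 mm above the bench; its nose reaches 37 mm from this axis to the side away from the grip.
- clamp_grip (a point): centre of the clamp's black upright grip, a cylinder 18 mm in diameter and 32 mm tall (150 to 182 mm above the bench), 48 mm from the post's axis on the side away from the nose; push it or pinch it from above. With the clamp closed it lies straight outward from the bowl.
- bowl_run: on the machine at the start, holding the two finished finials: open grey plastic bowl, round, about 0.45 kg. Origin: centre of underside, z up. Outside dia. 168 at the bottom, 196 at the rim (75 up); wall 4; inner floor 6 up, inner radius 80. Centre column, the place to carry it by: dia. 22, top 90 above the underside, its upper half a black rubber grip.
- bowl_spare: empty, on the stand at the start: open grey plastic bowl, round, about 0.45 kg. Origin: centre of underside, z up. Outside dia. 168 at the bottom, 196 at the rim (75 up); wall 4; inner floor 6 up, inner radius 80. Centre column, the place to carry it by: dia. 22, top 90 above the underside, its upper half a black rubber grip.
- finished_0_ball (a point): a finished finial, at the start in the bowl on the machine: ball finial (post cap) of plain steel, 100 g: a 42 mm ball on a round base (dia. 46, 7 mm thick, flat underside), 49 mm tall, stands by itself. Point: the ball's centre, 28 mm above the underside of the base; z from base to ball.
- finished_1_ball (a point): a finished finial, at the start in the bowl on the machine: ball finial (post cap) of plain steel, 100 g: a 42 mm ball on a round base (dia. 46, 7 mm thick, flat underside), 49 mm tall, stands by itself. Point: the ball's centre, 28 mm above the underside of the base; z from base to ball.
- raw_0_ball (a point): a raw finial, at the start on the rubber mat; two to four are present: ball finial (post cap) of plain steel, 100 g: a 42 mm ball on a round base (dia. 46, 7 mm thick, flat underside), 49 mm tall, stands by itself. Point: the ball's centre, 28 mm above the underside of the base; z from base to ball.
- raw_1_ball (a point): a raw finial, at the start on the rubber mat; two to four are present: ball finial (post cap) of plain steel, 100 g: a 42 mm ball on a round base (dia. 46, 7 mm thick, flat underside), 49 mm tall, stands by itself. Point: the ball's centre, 28 mm above the underside of the base; z from base to ball.
- raw_2_ball (a point): a raw finial, at the start on the rubber mat; two to four are present: ball finial (post cap) of plain steel, 100 g: a 42 mm ball on a round base (dia. 46, 7 mm thick, flat underside), 49 mm tall, stands by itself. Point: the ball's centre, 28 mm above the underside of the base; z from base to ball.
- raw_3_ball (a point): a raw finial, at the start on the rubber mat; two to four are present: ball finial (post cap) of plain steel, 100 g: a 42 mm ball on a round base (dia. 46, 7 mm thick, flat underside), 49 mm tall, stands by itself. Point: the ball's centre, 28 mm above the underside of the base; z from base to ball.
- mat: the black rubber mat on which the raw finials stand, 120 x 290 x 4 mm, fixed. Origin: centre of its underside. The bare bench behind it (farther from the robot, about x 0.66, y 0 to 0.04) is clear: room for a bowl to stand for a while.
- tape_measure: bystander, to be left alone: a tape measure lying on its side, 66x82x37 mm. Origin: centre of its underside.
- combo_pliers: bystander, to be left alone: combination pliers, 48x183x14 mm. Origin: centre of its underside.
- tip_box: bystander, to be left alone: a small cardboard box, 45x70x29 mm. Origin: centre of its underside.
Not all that is in view belongs to the job. Leave any purple look-alike of the part that bears raw_0_ball alone.

How it is judged:
On the way, in this order (a step that is already met when the one before it is completed fails the run):
1. the clamp is swung clear of the bowl (joint over 1.2 rad) (value of joint clamp above 1.2 rad), for 0.2 s.
2. the bowls have changed places: the one with the finished finials is seated on the stand, the other on the machine (horizontal distance between bowl_run and stand_seat below 0.008 m and z of bowl_run in the frame of stand_seat between -0.005 and 0.005 m and angle between each of bowl_run, bowl_spare's own z axis and vertical below 0.05 rad and horizontal distance between bowl_spare and machine_seat below 0.008 m and z of bowl_spare in the frame of machine_seat between -0.005 and 0.005 m), for 0.2 s.
At the end, for the whole second after the job is handed in: The bowl that was on the machine is seated upright on the stand (within 8 mm of the centre of the seat, down within 5 mm) with both finished finials in it; the other bowl is seated likewise on the machine with every raw finial present in it; the clamp is closed (below 0.15 rad); all at rest (all of step 2 and z of finished_0_ball in the frame of bowl_run between 0.01 and 0.085 m and horizontal distance between each of finished_0_ball, finished_1_ball and bowl_run below 0.085 m and z of finished_1_ball in the frame of bowl_run between 0.01 and 0.085 m and z of raw_0_ball in the frame of bowl_spare between 0.01 and 0.085 m and horizontal distance between each of raw_0_ball, raw_1_ball, raw_2_ball, raw_3_ball and bowl_spare below 0.085 m and z of raw_1_ball in the frame of bowl_spare between 0.01 and 0.085 m and z of raw_2_ball in the frame of bowl_spare between 0.01 and 0.085 m and z of raw_3_ball in the frame of bowl_spare between 0.01 and 0.085 m and value of joint clamp below 0.15 rad and linear speed of each of bowl_run, bowl_spare below 0.03 m/s); the robot touches nothing.
It fails at once if a raw finial is dropped or thrust into the bowl instead of lowered (a fall of over about 15 mm) ((linear speed of raw_0 above 0.4 m/s and horizontal distance between raw_0_ball and bowl_spare below 0.09 m and z of raw_0_ball in the frame of bowl_spare between 0.038 and 0.08 m) or (linear speed of raw_1 above 0.4 m/s and horizontal distance between raw_1_ball and bowl_spare below 0.09 m and z of raw_1_ball in the frame of bowl_spare between 0.038 and 0.08 m) or (linear speed of raw_2 above 0.4 m/s and horizontal distance between raw_2_ball and bowl_spare below 0.09 m and z of raw_2_ball in the frame of bowl_spare between 0.038 and 0.08 m) or (linear speed of raw_3 above 0.4 m/s and horizontal distance between raw_3_ball and bowl_spare below 0.09 m and z of raw_3_ball in the frame of bowl_spare between 0.038 and 0.08 m)).
It fails at once if a bystander (tape measure, pliers, small box) is moved more than 30 mm (distance of any of tape_measure, combo_pliers, tip_box from where it was at the start of the episode above 0.03 m).
Of raw_0, raw_1, raw_2, raw_3 only 2 to 4 are there at a start; the rules pass over those that are not, and their reading is None.
At some moment in a run one of raw_0, raw_1, raw_2, raw_3 may be knocked a few centimetres aside while the robot is not near it.
It also fails if it takes over 210 s, if anything falls off the work surface, if the arm or the gripper's body presses on something with over 40 N, if the wrist force passes 120 N, or if a joint passes its speed limit or range.

## Working session

There is one attempt and no reset: what is moved stays moved. The work goes in short steps, Python scripts to look and compute and a shell command to move; the robot and the scene stay as the last step left them, time stands still between calls to the robot, and variables do not carry over. Pictures are saved under pics/ and viewed, at most 14 in all, crops included, and the job is handed in when it is done.

```bash
ls; mkdir -p pics
python3 - <<'E'
from cell import monitor,camera,calibration
import cv2,numpy as np
s=monitor.observe();print({k:np.round(v,3).tolist() for k,v in s.items()})
for n in("scene","side","wrist"):
    im=camera(n);cv2.imwrite(f"pics/{n}0.png",im[:,:,::-1]);c=calibration(n);print(n,{k:np.round(v,3).tolist() for k,v in c.items()})
E
```

```text
pics
{'t': 0.0, 'joint_pos': [1.145, 0.528, 1.434, 0.0, 1.181, -0.178], 'joint_velocities': [-0.001, 0.001, -0.001, -0.002, 0.001, 0.0], 'effort': [-0.001, -44.236, -17.802, -0.0, 0.009, 0.0], 'tcp_pos': [0.153, 0.605, 0.23], 'orientation': [-0.0, 0.124, 0.992, -0.001], 'contact_force': [0.018, -0.558, 0.931], 'torque': [-0.014, -0.06, -0.0], 'finger_force': 0.0, 'width': 1.005}
scene {'fx': 465.056, 'fy': 465.056, 'cx': 255.299, 'cy': 190.004, 'cam_to_world': [[-1.0, -0.007, 0.018, 0.482], [-0.017, 0.751, -0.66, 0.975], [-0.009, -0.66, -0.751, 1.219], [0.0, 0.0, 0.0, 1.0]]}
side {'fx': 364.677, 'fy': 364.677, 'cx': 257.775, 'cy': 189.462, 'cam_to_world': [[-0.972, -0.1, 0.213, 0.323], [-0.235, 0.434, -0.87, 0.804], [-0.005, -0.895, -0.445, 0.542], [0.0, 0.0, 0.0, 1.0]]}
wrist {'fx': 282.633, 'fy': 282.633, 'cx': 253.072, 'cy': 187.524, 'tool_from_camera': [[0.0, -0.95, -0.311, 0.08], [1.0, 0.0, -0.001, -0.0], [0.001, -0.311, 0.95, -0.144], [0.0, 0.0, 0.0, 1.0]]}
```

View pics/scene0.png

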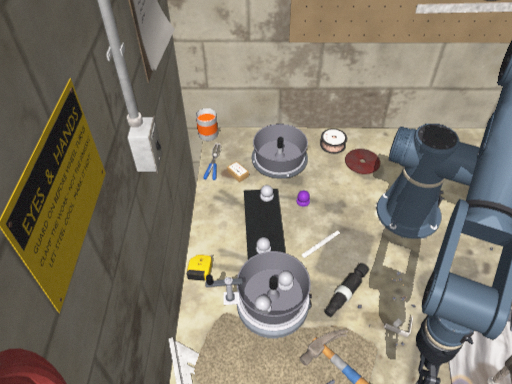

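View pics/side0.png

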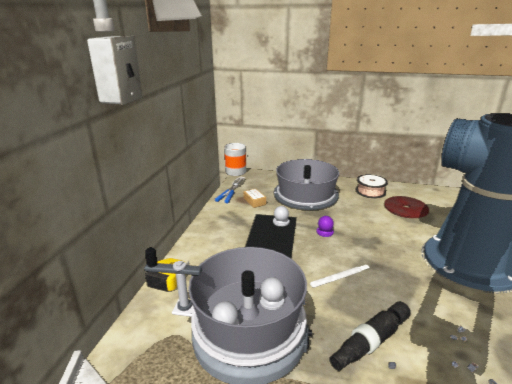

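Scene: the machine with bowl_run is at (273,295), its clamp post at (230,290) and grip at about (211,282). The stand with the spare bowl is at (280,155), and the mat runs (265,190)-(265,250). Finial candidates are raw at (266,193) and (263,245), finished at (286,280) and (263,303), and the purple look-alike at (303,198), which I leave alone.

```bash
cat > h.py <<'E'
import numpy as np,cv2
from cell import monitor,camera,calibration
from scipy.spatial.transform import Rotation as R
def cam(n):
    c=calibration(n)
    if n=="wrist":
        s=monitor.observe();T=np.eye(4);q=s["orientation"]
        T[:3,:3]=R.from_quat([q[1],q[2],q[3],q[0]]).as_matrix();T[:3,3]=s["tcp_pos"];M=T@np.array(c["tool_from_camera"])
    else: M=np.array(c["cam_to_world"])
    return c,M
def ray(cm,u,v,z):
    c,M=cm;d=M[:3,:3]@[(u-c["cx"])/c["fx"],(v-c["cy"])/c["fy"],1];o=M[:3,3]
    return (o+d*(z-o[2])/d[2])[:3]
def proj(cm,p):
    c,M=cm;q=np.linalg.inv(M)@np.append(p,1);return np.array([c["cx"]+c["fx"]*q[0]/q[2],c["cy"]+c["fy"]*q[1]/q[2]])
def two(ca,ua,cb,ub):
    A=[];b=[]
    P=np.zeros((3,3));y=np.zeros(3)
    for (c,M),u in((ca,ua),(cb,ub)):
        d=M[:3,:3]@[(u[0]-c["cx"])/c["fx"],(u[1]-c["cy"])/c["fy"],1];d/=np.linalg.norm(d);Q=np.eye(3)-np.outer(d,d);P+=Q;y+=Q@M[:3,3]
    return np.linalg.solve(P,y)
def go(p):
    "row shift (cm, tool axes) to reach world p from the present pose"
    s=monitor.observe();q=s["orientation"];return R.from_quat([q[1],q[2],q[3],q[0]]).as_matrix().T@(np.array(p)-s["tcp_pos"])*100
E
python3 - <<'E'
from h import *
S=cam("scene");D=cam("side")
im=cv2.imread("pics/scene0.png");g=cv2.cvtColor(im,cv2.COLOR_BGR2GRAY)
for n,(x0,y0,x1,y1) in dict(col_run=(262,270,285,295),col_sp=(272,130,290,155),grip=(195,268,225,290)).items():
    c=g[y0:y1,x0:x1]<55
    k,l,st,ce=cv2.connectedComponentsWithStats(c.astype(np.uint8))
    for i in range(1,k):
        if st[i,4]>8: print(n,st[i]+[x0,y0,0,0,0],ce[i]+[x0,y0])
im2=cv2.imread("pics/side0.png");g2=cv2.cvtColor(im2,cv2.COLOR_BGR2GRAY)
a=cv2.resize(im[120:340,180:330],None,fx=2.7,fy=2.7,interpolation=3);b=cv2.resize(im2[150:374,130:350],None,fx=1.8,fy=1.8,interpolation=3)
h=600;o=np.zeros((h,800,3),np.uint8);o[:a.shape[0],:a.shape[1]]=a[:h];o[:b.shape[0],404:404+b.shape[1]]=b;cv2.imwrite("pics/crop1.png",o)
E
```

```text
col_run [270 276   7  13  79] [273.05063291 282.5443038 ]
col_sp [278 138   5  10  48] [279.91666667 142.5       ]
grip [206 275   7  10  51] [209.17647059 279.62745098]
grip [195 276   9   4  31] [198.93548387 277.58064516]
```

View pics/crop1.png

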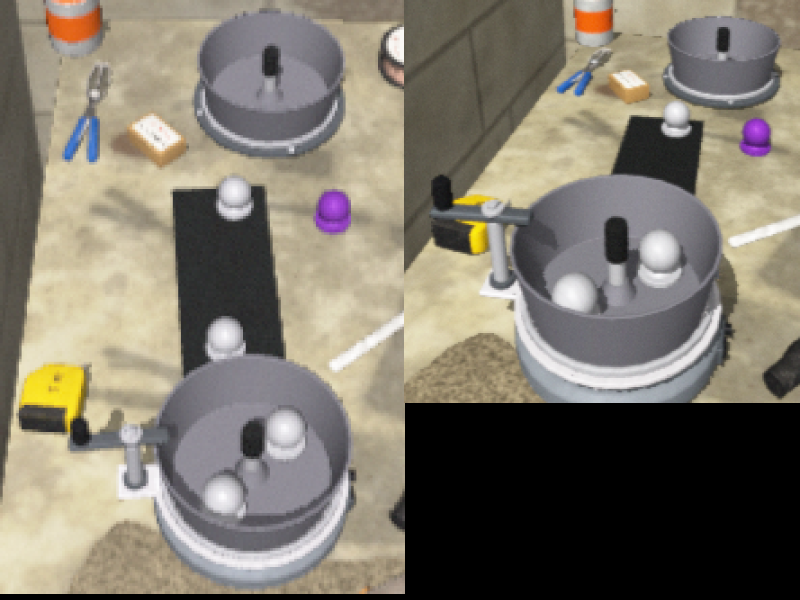

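The crop confirms two visible light-steel raw finials: scene (266,193) and (263,245). The look-alike is purple. The clamp is closed with its grip at (209,280).

Run:
```python
from h import *
S=cam("scene")
print("run",ray(S,273,282.5,.129),"sp",ray(S,280,142.5,.081),"grip",ray(S,209,279.6,.166))
print("post top",ray(S,180+131/2.7,120+432/2.7,.155))
for n,u in dict(r0=(266.5,190.5),r1=(263,243.2),purp=(303,196)).items(): print(n,ray(S,*u,.032))
print("pliers",[ray(S,*u,.01) for u in((215,148),(207,178))],"box",ray(S,238,170,.029),"tape",ray(S,200,264,.037))
for u in((172,188),(266,186),(284,350)):print("mat",ray(S,180+u[0]/2.7,120+u[1]/2.7,.004))
print("can",ray(S,207,135,0),"side ring", go((0.0,0.5,.3)))
s=monitor.observe();q=s["orientation"];print(R.from_quat([q[1],q[2],q[3],q[0]]).as_matrix().round(3))
```

```text
run [0.45607403 0.34472575 0.129     ] sp [ 0.42549012 -0.25049574  0.081     ] grip [0.62190698 0.35963763 0.166     ]
post top [0.57239941 0.35378271 0.155     ]
r0 [ 0.47303994 -0.06483455  0.032     ]
r1 [0.48353189 0.15151819 0.032     ]
purp [ 0.35060965 -0.04142719  0.032     ]
pliers [array([ 0.66685964, -0.29495544,  0.01      ]), array([ 0.6837857 , -0.14109917,  0.01      ])] box [ 0.57402857 -0.16305441  0.029     ] tape [0.67019713 0.23177335 0.037     ]
mat [ 0.55214505 -0.09268002  0.004     ]
mat [ 0.43100301 -0.09722571  0.004     ]
mat [0.41415333 0.15560485 0.004     ]
can [ 0.70507395 -0.37845284  0.        ] side ring [ 12.25359965 -13.98511407  -6.91778186]
[[-0.969  0.245 -0.001]
 [ 0.245  0.969 -0.002]
 [ 0.    -0.002 -1.   ]]
```

```bash
python3 -m creep '[[[-10,-3,-2],-0.1,0.3],[[-20,-5,-3],-0.2,0.3],[[-30,-7.5,-4],-0.3,0.3],[[-40,-10,-4],-0.335,0.3],[[-50,-12.5,-4],-0.335,0.3],[[-51.3,-12.5,-4],-0.335,0.3],[[-51.3,-12.5,-4],-0.335,0.3],[[-51.3,-12.5,-4],-0.335,0.3],[[-51.3,-12.5,-4],-0.335,0.3],[[-51.3,-12.5,-4],-0.335,0.3]]'
python3 - <<'E'
from h import *
s=monitor.observe();print(s["tcp_pos"],s["joint_pos"],s["width"])
W=cam("wrist");im=camera("wrist");cv2.imwrite("pics/w1.png",im[:,:,::-1])
print("expected grip px",proj(W,[.622,.36,.182]),"post",proj(W,[.5735,.352,.155]))
E
```

```text
t: 1.15
tcp_pos: [0.5946, 0.3715, 0.2696]
orientation: [-0.0, -0.043, 0.999, -0.0]
contact_force: [0.1, 1.2, 1.0]
width: 0.345
finger_force: 0.0
[0.59458231 0.37146501 0.26961725] [ 3.99345725e-01  6.01692594e-01  1.17735253e+00  1.84627570e-04
  1.36338561e+00 -1.25848517e+00] 0.34505172681635415
expected grip px [238.2902463 220.1911343] post [234.89639223 159.94263333]
```

View pics/w1.png

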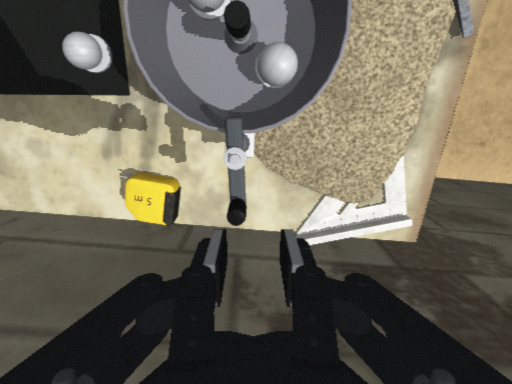

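The wrist view shows the bar from post (235,157) to grip (237,208), with bowl_run above it and its column top at (237,15). The tape is at (153,197). The arm may still have been settling, so I'll re-measure.

```bash
python3 -m creep '[[[0,0,0],0,0.3],[[0,0,0],0,0.3],[[0,0,0],0,0.3]]'
python3 - <<'E'
from h import *
W=cam("wrist");im=camera("wrist");cv2.imwrite("pics/w2.png",im[:,:,::-1]);g=cv2.cvtColor(im,cv2.COLOR_RGB2GRAY)
s=monitor.observe();print(s["tcp_pos"],s["joint_velocities"])
k,l,st,ce=cv2.connectedComponentsWithStats((g<40).astype(np.uint8))
for i in range(1,k):
    if st[i,4]>60: print(st[i],ce[i],ray(W,*ce[i],.17)[:2])
c=cv2.HoughCircles(cv2.medianBlur(g,3)[130:200,200:270],3,1.5,30,param1=100,param2=14,minRadius=6,maxRadius=14)
print(c)
E
```

```text
t: 1.5
tcp_pos: [0.5915, 0.3736, 0.2696]
orientation: [-0.001, -0.044, 0.999, -0.0]
contact_force: [0.3, 0.3, 0.6]
width: 0.346
finger_force: 0.0
[0.59146963 0.37380706 0.26982462] [ 0.00377085 -0.00318386 -0.00331165 -0.00155539 -0.00135134 -0.00131835]
[    0     0   127    97 10098] [56.66607249 47.49277085] [0.49005742 0.20991847]
[222   6  26  36 712] [234.55758427  23.17275281] [0.46100129 0.34719672]
[171 191   7  32  95] [174.05263158 206.49473684] [0.61587334 0.30164763]
[225 201  18  27 369] [233.57181572 213.80487805] [0.6182761  0.35708157]
[    0   230   512   154 36085] [253.36810309 334.24996536] [0.75836159 0.38817677]
[[[33.75     15.75     13.049999]
  [65.25     18.75      7.95    ]]]
```

```bash
python3 -m creep '[[[-2.6,-1.9,0],0,0.3],[[-2.6,-1.9,2],0,0.3],[[-2.6,-1.9,5],0,0.3],[[-2.6,-1.9,8],0,0.3],[[-2.6,-1.9,10],0,0.3],[[-2.6,-1.9,11],0,0.3],[[-2.6,-1.9,11],0,0.3],[[-2.6,-1.9,11],0,0.3]]'
python3 - <<'E'
from h import *
im=camera("wrist");cv2.imwrite("pics/w3.png",im[:,:,::-1])
E
```

```text
t: 2.35
tcp_pos: [0.6209, 0.357, 0.1611]
orientation: [0.001, -0.044, 0.999, 0.0]
contact_force: [-1.2, -0.3, 0.9]
width: 0.351
finger_force: 0.0
```

View pics/w3.png

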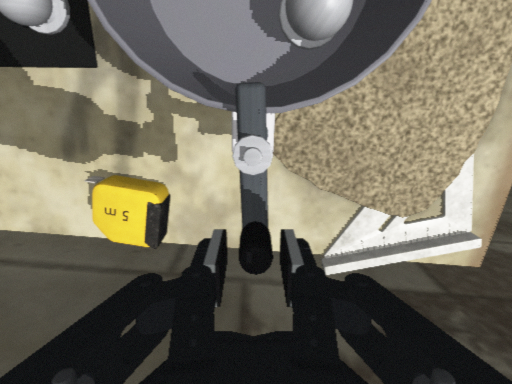

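```bash
python3 -m creep '[[[0.05,0.72,0],-0.14,0.3],[[0.21,1.42,0],-0.28,0.3],[[0.48,2.09,0],-0.42,0.3],[[0.84,2.71,0],-0.56,0.3],[[1.29,3.27,0],-0.7,0.3],[[1.82,3.76,0],-0.84,0.3],[[2.41,4.16,0],-0.98,0.3],[[3.06,4.47,0],-1.12,0.3],[[3.75,4.68,0],-1.26,0.3],[[4.46,4.79,0],-1.35,0.3]]';  python3 - <<'E'
from h import *
print(go(np.array([.5725-.0047,.353+.048,.161])),monitor.observe()["joint_pos"])
E
```

```text
t: 3.4
tcp_pos: [0.5745, 0.4013, 0.1626]
orientation: [0.004, -0.66, 0.751, -0.001]
contact_force: [3.2, 1.3, -0.3]
width: 0.352
finger_force: 1.1
[0.11585075 0.65811796 0.15405268] [ 4.50718493e-01  7.00301442e-01  1.29251983e+00 -8.14290667e-05
  1.14077280e+00 -2.56194308e+00]
```

```bash
python3 -m creep '[[[0.1,0.5,0],0,0.3],[[0.1,0.9,0],0,0.3],[[0.1,0.9,0],0,0.3],[[0.1,0.4,0],0,0.3],[[0.1,0.4,-4],0,0.3],[[0.1,0.4,-9],0.15,0.3],[[0.1,0.4,-12],0.3,0.3],[[0.1,0.4,-12],0.45,0.3],[[0.1,0.4,-12],0.6,0.3],[[0.1,0.4,-12],0.6,0.3]]'
python3 - <<'E'
from h import *
im=camera("side");cv2.imwrite("pics/s1.png",im[:,:,::-1]);im2=camera("scene")
a=cv2.resize(im2[120:340,180:330,::-1],None,fx=2.7,fy=2.7);b=cv2.resize(im[190:374,100:350,::-1],None,fx=1.6,fy=1.6)
o=np.zeros((600,800,3),np.uint8);o[:a.shape[0],:a.shape[1]]=a[:600];o[:b.shape[0],400:]=b;cv2.imwrite("pics/c2.png",o)
E
```

```text
t: 4.4
tcp_pos: [0.568, 0.3991, 0.2798]
orientation: [-0.001, -0.406, 0.914, -0.0]
contact_force: [0.3, 0.1, -0.2]
width: 0.352
finger_force: 0.0
```

View pics/c2.png

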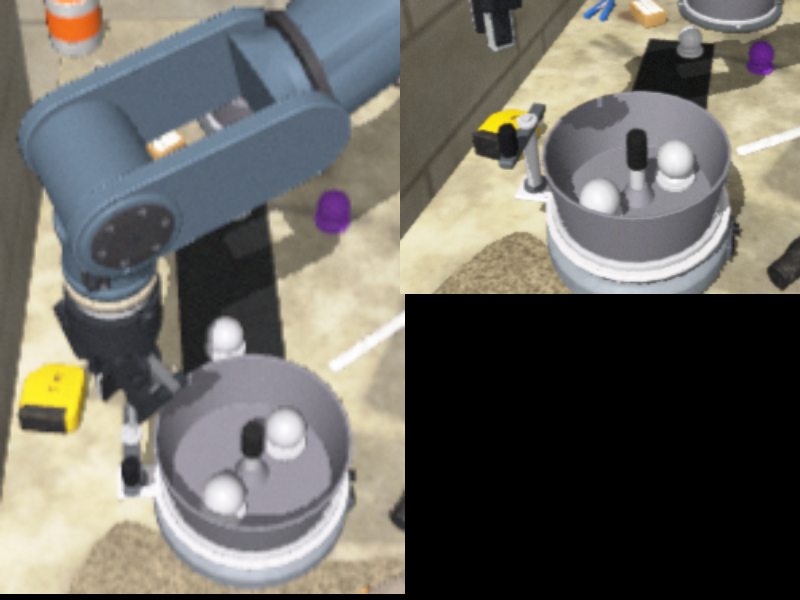

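The clamp is swung fully open. The bar is now roughly along y, with the grip at crop (130,470) and clear of the bowl. Next I go to the spare bowl.

```bash
python3 -m creep '[[[5,-3,0],0.14,0],[[10,-6,0],0.28,0],[[14,-8,0],0.42,0],[[19,-11,0],0.56,0],[[24,-14,0],0.7,0],[[28,-16,0],0.836,0],[[33,-19,0],0.836,0],[[37,-21,0],0.836,0],[[37,-21,0],0.836,0],[[37,-21,0],0.836,0]]'
python3 - <<'E'
from h import *
print(go([.4255,-.25,.25]),monitor.observe()["joint_pos"])
E
```

```text
t: 5.5
tcp_pos: [0.4756, -0.0189, 0.2798]
orientation: [-0.0, 0.001, 1.0, -0.0]
contact_force: [-0.5, 0.2, -0.3]
width: 0.5
finger_force: 0.0
[  4.96658404 -23.11439806   2.99828245] [-2.74595549e-01  2.63726859e-01  1.73181678e+00 -9.35092667e-04
  1.14682713e+00 -1.84320812e+00]
```

```bash
python3 -m creep '[[[1,-4.5,0],0,0],[[2,-9,0],0,0],[[3,-14,0],0,0],[[4,-18,0],0,0],[[5,-23,0],0,0],[[5,-23,0],0,0],[[5,-23,0],0,0],[[5,-23,0],0,0]]'
python3 - <<'E'
from h import *
W=cam("wrist");im=camera("wrist");cv2.imwrite("pics/w4.png",im[:,:,::-1])
print(monitor.observe()["joint_pos"])
g=cv2.cvtColor(im,cv2.COLOR_RGB2GRAY)
print(proj(W,[.4255,-.25,.104]))
k,l,st,ce=cv2.connectedComponentsWithStats((g<45).astype(np.uint8))
for i in range(1,k):
    if st[i,4]>60: print(st[i],ce[i],ray(W,*ce[i],.104)[:2])
E
```

```text
t: 6.3
tcp_pos: [0.4267, -0.2444, 0.2796]
orientation: [-0.0, -0.002, 1.0, 0.001]
contact_force: [0.6, 0.4, 0.3]
width: 0.501
finger_force: 0.0
[-7.47634278e-01  2.86921310e-01  1.69703547e+00  5.65144727e-04
  1.15905823e+00 -2.32247363e+00]
[248.56618576 166.66809399]
[385  83  12  29 162] [389.7345679   98.14197531] [ 0.34916508 -0.09767813]
[  345   144   167    83 10186] [431.04142941 185.38081681] [ 0.44764508 -0.0335674 ]
[240 151  17  22 307] [247.64495114 161.70032573] [ 0.41961276 -0.25105299]
[    0   231   512   153 35889] [253.29666472 334.93736242] [ 0.6730111  -0.24366818]
```

View pics/w4.png

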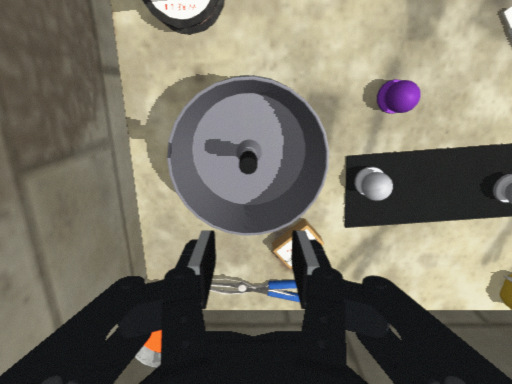

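The wrist view shows the spare bowl's column at (248,166), which agrees with my estimate to 2 mm. The box is at (298,243) and raw_0 at (374,184).

```bash
python3 -m creep '[[[0.2,-0.7,4],0,0],[[0.2,-0.7,8],0,0],[[0.2,-0.7,12],0,0],[[0.2,-0.7,16],0,0],[[0.2,-0.7,19],0,0],[[0.2,-0.7,20.8],0,0],[[0.2,-0.7,20.8],0,0],[[0.2,-0.7,20.8],0,1],[[0.2,-0.7,20.8],0,1],[[0.2,-0.7,20.8],0,1]]' && python3 -m creep '[[[0,0,0],0,1],[[0,0,0],0,1],[[0,0,0],0,1],[[0,0,-1],0,1],[[0,0,-3],0,1],[[0,0,-5],0,1],[[0,0,-8],0,1],[[0,0,-10],0,1],[[0,0,-10],0,1],[[0,0,-10],0,1]]'
```

```text
t: 7.35
tcp_pos: [0.425, -0.2515, 0.0731]
orientation: [0.0, -0.001, 1.0, 0.001]
contact_force: [2.7, 5.5, -0.2]
width: 0.238
finger_force: 58.8
t: 8.35
tcp_pos: [0.4245, -0.2531, 0.1726]
orientation: [0.001, -0.001, 1.0, -0.001]
contact_force: [0.1, 0.0, -3.2]
width: 0.241
finger_force: 59.3
```

```bash
python3 -m creep '[[[-2,2,0],0,1],[[-5,5.5,0],0,1],[[-8,9,0],0,1],[[-11,12.5,0],0,1],[[-14,16,0],0,1],[[-17,19.5,0],0,1],[[-20,23,0],0,1],[[-23,26,0],0,1],[[-24,27.3,0],0,1],[[-24,27.3,0],0,1]]'
python3 - <<'E'
from h import *
print(go([.665,.02,.0615]))
cv2.imwrite("pics/c3.png",np.hstack([camera("scene")[100:330,170:370,::-1],camera("side")[130:360,130:430,::-1]]))
E
```

```text
t: 9.35
tcp_pos: [0.6643, 0.0227, 0.1696]
orientation: [-0.001, -0.002, 1.0, 0.0]
contact_force: [-1.3, -0.8, -4.0]
width: 0.241
finger_force: 59.3
[-0.09626912 -0.27239377 10.81227939]
```

View pics/c3.png

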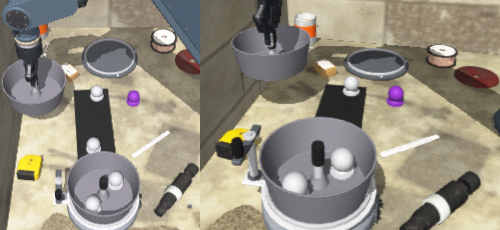

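The bowl hangs level over the bare bench behind the mat. The empty stand's ring is visible in scene at about (110,57) in the crop. I'll lower it.

```bash
python3 -m creep '[[[0,-0.3,3],0,1],[[0,-0.3,6],0,1],[[0,-0.3,8],0,1],[[0,-0.3,9.5],0,1],[[0,-0.3,10.3],0,1],[[0,-0.3,10.9],0,1],[[0,-0.3,10.9],0,1],[[0,-0.3,10.9],0,0],[[0,-0.3,10.9],0,0],[[0,-0.3,10.9],0,0]]' && python3 -m creep '[[[0,0,-3],0,0],[[0,0,-7],0,0],[[0,0,-12],0,0],[[0,0,-16],0,0],[[0,0,-19],0,0],[[1,4,-20],0,0],[[4,8,-20],0,0],[[8,12,-20],0,0],[[8,12,-20],0,0],[[8,12,-20],0,0]]'
python3 - <<'E'
from h import *
S=cam("scene");im=camera("scene")
cv2.imwrite("pics/sc4.png",im[:,:,::-1]);g=cv2.cvtColor(im,cv2.COLOR_RGB2GRAY)
# stand centre from the plate ellipse
c=im[125:190,240:325];cv2.imwrite("pics/st.png",cv2.resize(c[:,:,::-1],None,fx=6,fy=6,interpolation=3))
W=cam("wrist");w=camera("wrist");cv2.imwrite("pics/w5.png",w[:,:,::-1]);print(go([.4565,.345,.25]),monitor.observe()["tcp_pos"],proj(W,[.4565,.345,.152]))
E
```

```text
t: 10.45
tcp_pos: [0.6655, 0.0172, 0.0647]
orientation: [0.002, -0.001, 1.0, -0.0]
contact_force: [0.1, -0.4, 0.7]
width: 0.499
finger_force: 0.0
t: 11.45
tcp_pos: [0.5832, 0.1386, 0.2642]
orientation: [0.001, -0.002, 1.0, -0.0]
contact_force: [0.8, 0.6, 0.2]
width: 0.497
finger_force: 0.0
[12.86453055 20.84839677  1.33586101] [0.58535652 0.13667729 0.26383038] [512.03978725  32.50808471]
```

View pics/w5.png

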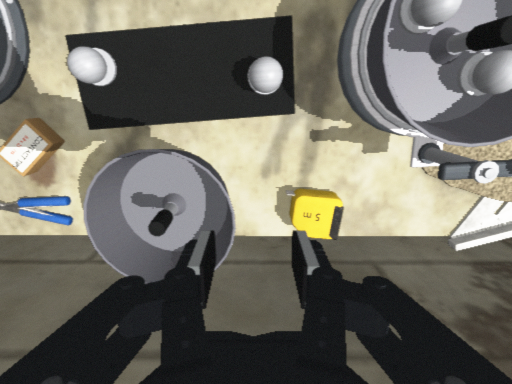

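View pics/st.png

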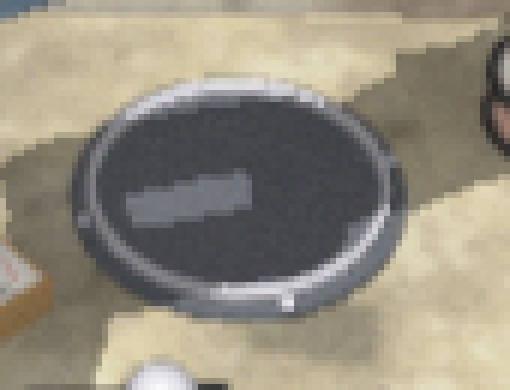

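The wrist view shows the whole mat with only two raw finials, (92,66) and (265,76), and the spare bowl standing at (160,212) clear of everything. The stand crop shows the ring top's ellipse centre at crop (241,189), which is scene (280.2,156.5).

```bash
python3 - <<'E'
from h import *
S=cam("scene");W=None
print("stand",ray(S,280.2,156.5,.022))
# fit: 3D circle of ring projected -> bbox centre, correct by iteration
p=ray(S,280.2,156.5,.022)
for _ in range(5):
    a=np.linspace(0,6.283,200);q=np.array([proj(S,p+[.0935*np.cos(t),.0935*np.sin(t),0]) for t in a]);b=(q.min(0)+q.max(0))/2
    d=np.array([280.2,156.5])-b;p=p+ray(S,*(b+d),.022)-ray(S,*b,.022)
print(p,q.min(0),q.max(0))
E
python3 -m creep '[[[3,5,0],0,0],[[6,10,0],0,0],[[9,15,0],0,0],[[13,20.5,0],0,0],[[13,20.5,0],0,0],[[13,20.5,0],0,0],[[13,20.5,0],0,0]]'
python3 - <<'E'
from h import *
W=cam("wrist");w=camera("wrist");cv2.imwrite("pics/w6.png",w[:,:,::-1])
g=cv2.cvtColor(w,cv2.COLOR_RGB2GRAY);print(proj(W,[.4565,.345,.152]))
k,l,st,ce=cv2.connectedComponentsWithStats((g<45).astype(np.uint8))
for i in range(1,k):
    if st[i,4]>60: print(st[i],ce[i],ray(W,*ce[i],.152)[:2])
E
```

```text
stand [ 0.42315193 -0.23926991  0.022     ]
[ 0.42324927 -0.24266481  0.022     ] [254.60478412 138.51637869] [305.79521588 174.48362131]
t: 12.25
tcp_pos: [0.4551, 0.3421, 0.263]
orientation: [0.001, -0.001, 1.0, -0.0]
contact_force: [0.2, 0.3, 0.3]
width: 0.498
finger_force: 0.0
[256.77394911 185.40149175]
[229   0  50  38 535] [253.52897196  16.55140187] [0.31619164 0.34157235]
[    0   122   155    90 10604] [ 69.01112788 165.95718597] [0.43802382 0.17093781]
[246 164  22  29 507] [256.49901381 177.93293886] [0.44914347 0.34469699]
[    0   230   512   154 36080] [253.6152439  334.86200111] [0.63613365 0.34248458]
[ 11 290  33  30 505] [ 27.05544554 304.48712871] [0.59460834 0.09327167]
```

View pics/w6.png

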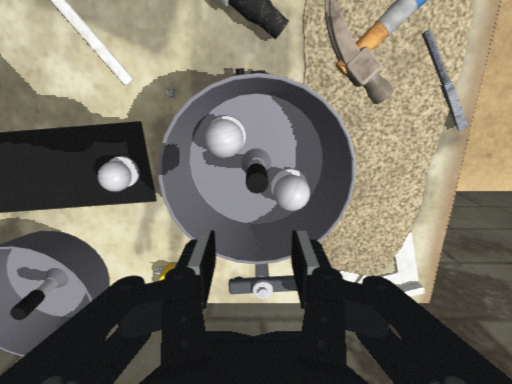

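The column top is at (257,184), as expected. The finished finials are at (226,137) and (292,190), the second one on the +y finger side, so I'll turn the gripper.

Run:
```python
from h import *
W=cam("wrist")
for u in((226,137),(292,190)):
    d=ray(W,*u,.096)[:2]-[.4565,.345];print(d,np.linalg.norm(d),np.degrees(np.arctan2(d[1],d[0])))
print(go([.4565,.345,.121]),monitor.observe()["joint_pos"])
```

```text
[-0.03716372 -0.03393035] 0.050323066674424856 -137.60402419857104
[0.02391798 0.0408455 ] 0.04733312640769811 59.64795816630508
[-0.0718035   0.36281635 14.19701398] [ 4.47336215e-01  4.15926712e-01  1.53844776e+00 -9.20744567e-04
  1.18609778e+00 -1.12338509e+00]
```

```bash
python3 -m creep '[[[0,-5,0],0,0],[[0,-10,0],0,0],[[0,-15,0],0,0],[[0,-20,0],0,0],[[0,-25,0],0,0],[[0,-30,0],0,0],[[0,-35,0],0,0],[[0,-40,0],0,0],[[0,-45,0],0,0],[[0,-50,0],0,0]]' && python3 -m creep '[[[2,-5,0],0,0],[[3,-9,0],0,0],[[3,-9,0],0,0],[[3,-9,0],0,0],[[3,-9,0],0,0]]'
python3 - <<'E'
from h import *
W=cam("wrist");w=camera("wrist");cv2.imwrite("pics/w7.png",w[:,:,::-1]);print(proj(W,[.424,-.251,.014]))
E
```

```text
t: 13.3
tcp_pos: [0.454, -0.1628, 0.2633]
orientation: [0.001, 0.001, 1.0, -0.001]
contact_force: [1.9, -0.0, 0.9]
width: 0.505
finger_force: 0.0
t: 13.8
tcp_pos: [0.424, -0.2483, 0.2628]
orientation: [-0.0, 0.0, 1.0, 0.0]
contact_force: [0.5, 0.1, -1.1]
width: 0.5
finger_force: 0.0
[251.57301181 154.94266451]
```

View pics/w7.png

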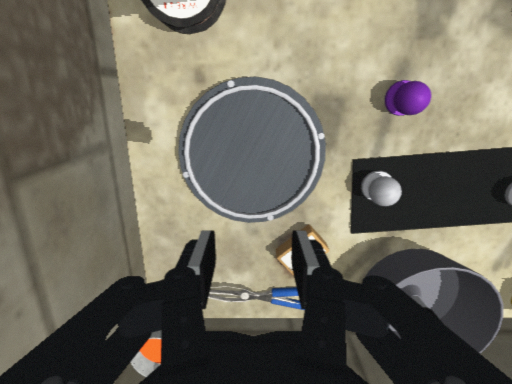

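The stand's ring spans u 184–321 and v 84–217 in the wrist view. I'll fit its inner disc.

```bash
cat >> h.py <<'E'
def fitcirc(W,contour,z,r):
    "centre and radius of the circle at height z that a pixel contour lies on"
    P=np.array([ray(W,*p,z)[:2] for p in contour.reshape(-1,2)])
    from scipy.optimize import least_squares
    return least_squares(lambda q:np.hypot(*(P-q[:2]).T)-q[2],[*P.mean(0),r],loss="soft_l1",f_scale=.001).x
E
python3 - <<'E'
from h import *
W=cam("wrist");im=cv2.imread("pics/w7.png");g=cv2.cvtColor(im,cv2.COLOR_BGR2GRAY)
m=(g>125).astype(np.uint8);hsv=cv2.cvtColor(im,cv2.COLOR_BGR2HSV)
seed=(g<115)&(hsv[:,:,1]<70)
k,l,st,ce=cv2.connectedComponentsWithStats(seed.astype(np.uint8),connectivity=4)
i=l[180,240];print(st[i])
c=max(cv2.findContours((l==i).astype(np.uint8),0,cv2.CHAIN_APPROX_NONE)[0],key=len)
print(fitcirc(W,cv2.convexHull(c),.022,.0875),fitcirc(W,c,.022,.0875))
E
```

```text
[  190    90   125   125 12269]
[ 0.42420126 -0.24948045  0.08668064] [ 0.42411654 -0.24945955  0.08604322]
```

```bash
python3 -m creep '[[[-0.5,5,0],0,0],[[-1,10,0],0,0],[[-1.5,15,0],0,0],[[-2,20,0],0,0],[[-2.5,25,0],0,0],[[-3.2,30,0],-0.14,0],[[-3.2,35,0],-0.28,0],[[-3.2,40,0],-0.42,0],[[-3.2,45,0],-0.56,0],[[-3.2,50,0],-0.7,0]]' && python3 -m creep '[[[0,0,0],-0.15,0],[[0,0,0],-0.17,0],[[0,0,0],-0.17,0]]'
python3 - <<'E'
from h import *
print(go([.4565,.345,.121]),monitor.observe()["joint_pos"])
E
```

```text
t: 14.85
tcp_pos: [0.4545, 0.2537, 0.2632]
orientation: [0.0, -0.348, 0.938, -0.0]
contact_force: [1.4, -0.4, -0.1]
width: 0.501
finger_force: 0.0
t: 15.15
tcp_pos: [0.455, 0.2509, 0.2629]
orientation: [-0.0, -0.422, 0.907, -0.0]
contact_force: [0.5, -1.1, 0.3]
width: 0.5
finger_force: 0.0
[-7.30492972  5.95099778 14.18387444] [ 2.88731318e-01  3.46774335e-01  1.65601857e+00 -3.20147640e-04
  1.13940785e+00 -2.15255707e+00]
```

```bash
python3 -m creep '[[[-3.6,3,0],0,0],[[-7.3,6,0],0,0],[[-7.3,6,0],0,0],[[-7.3,6,0],0,0]]'
python3 - <<'E'
from h import *
W=cam("wrist");w=camera("wrist");cv2.imwrite("pics/w8.png",w[:,:,::-1]);print(monitor.observe()["tcp_pos"])
print(go([.4565,.345,.121]),proj(W,[.4565,.345,.152]),[proj(W,[.4565+.011*a,.345+.011*b,.152]).round() for a,b in((1,0),(-1,0),(0,1),(0,-1))])
g=cv2.cvtColor(w,cv2.COLOR_RGB2GRAY)
k,l,st,ce=cv2.connectedComponentsWithStats((g<45).astype(np.uint8))
for i in range(1,k):
    if st[i,4]>60 and st[i,4]<2000: print(st[i],ce[i])
cv2.imwrite("pics/w8c.png",cv2.resize(w[60:300,120:400,::-1],None,fx=2,fy=2))
E
```

```text
t: 15.55
tcp_pos: [0.4568, 0.3444, 0.2627]
orientation: [-0.0, -0.422, 0.907, -0.0]
contact_force: [0.7, -0.4, 0.2]
width: 0.504
finger_force: 0.0
[0.45678704 0.34361428 0.26267905]
[-0.10902942  0.1119567  14.16774953] [253.96100125 185.0886213 ] [array([245., 192.]), array([263., 178.]), array([261., 194.]), array([246., 177.])]
[350   0  17  20 223] [356.77130045   8.52017937]
[350  39  16  59 589] [356.19354839  66.34295416]
[245 164  22  29 511] [255.46966732 178.3444227 ]
```

View pics/w8c.png

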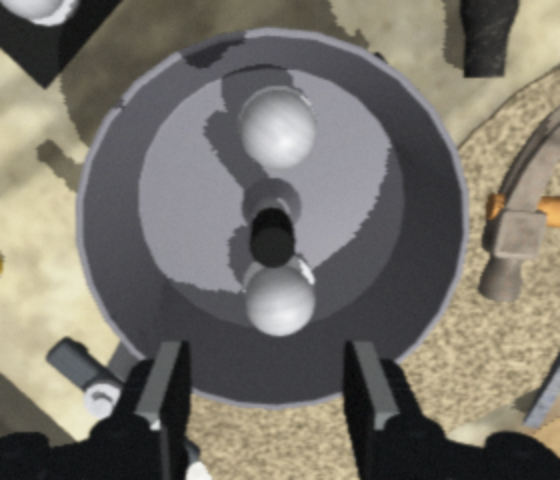

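The finials lie fore and aft of the column, at crop (280,128) and (280,300), and the fingers are clear on both sides. I'll grasp and lift.

```bash
python3 -m creep '[[[-0.1,0.2,4],0,0],[[-0.1,0.2,8],0,0],[[-0.1,0.2,11],0,0],[[-0.1,0.2,13],0,0],[[-0.1,0.2,14.1],0,0],[[-0.1,0.2,14.1],0,0],[[-0.1,0.2,14.1],0,0],[[-0.1,0.2,14.1],0,1],[[-0.1,0.2,14.1],0,1],[[-0.1,0.2,14.1],0,1]]' && python3 -m creep '[[[0,0,0],0,1],[[0,0,0],0,1],[[0,0,-0.3],0,1],[[0,0,-0.8],0,1],[[0,0,-1.6],0,1],[[0,0,-3],0,1],[[0,0,-4.4],0,1],[[0,0,-5],0,1],[[0,0,-5],0,1],[[0,0,-5],0,1]]'
python3 - <<'E'
from h import *
print(monitor.observe()["joint_pos"])
E
```

```text
t: 16.6
tcp_pos: [0.4569, 0.3473, 0.1236]
orientation: [0.001, -0.422, 0.907, 0.0]
contact_force: [-1.9, -0.6, 6.9]
width: 0.237
finger_force: 58.9
t: 17.6
tcp_pos: [0.4556, 0.3466, 0.1715]
orientation: [-0.001, -0.422, 0.907, -0.0]
contact_force: [0.0, -1.0, -7.4]
width: 0.236
finger_force: 59.0
[ 4.55161416e-01  5.34005339e-01  1.62452824e+00 -3.55839503e-05
  9.84300800e-01 -1.98679717e+00]
```

```bash
python3 -m creep '[[[0.8,-0.6,0],0.06,1],[[2.4,-1.8,0],0.15,1],[[4.8,-3.6,0],0.25,1],[[7.6,-5.7,0],0.35,1],[[10.4,-7.9,0],0.45,1],[[13.2,-10,0],0.55,1],[[15.9,-12.1,0],0.65,1],[[18.3,-13.9,0],0.75,1],[[20.1,-15.2,0],0.83,1],[[20.8,-15.8,0],0.872,1]]';python3 - <<'E'
from h import *
print(go([.425,-.25,.17]))
E
```

```text
t: 18.6
tcp_pos: [0.4425, 0.0842, 0.1715]
orientation: [-0.001, 0.003, 1.0, -0.0]
contact_force: [-0.7, 0.1, -7.1]
width: 0.242
finger_force: 59.4
[  1.56944272 -33.42731134   0.1672628 ]
```

```bash
python3 -m creep '[[[0,-1,0],0,1],[[0.2,-3,0],0,1],[[0.5,-6.5,0],0,1],[[0.7,-10.5,0],0,1],[[0.9,-14.5,0],0,1],[[1.1,-18.5,0],0,1],[[1.2,-22.5,0],0,1],[[1.4,-26.5,0],0,1],[[1.5,-30,0],0,1],[[1.6,-32.5,0],0,1]]' && python3 -m creep '[[[0,-0.8,0],0,1],[[0,-0.9,0],0,1],[[0,-0.9,0],0,1],[[0,-0.9,0],0,1]]';python3 - <<'E'
from h import *
print(go([.425,-.25,.0755]))
im=camera("side");cv2.imwrite("pics/s5.png",cv2.resize(im[120:260,210:400,::-1],None,fx=2.5,fy=2.5))
E
```

```text
t: 19.6
tcp_pos: [0.4276, -0.2416, 0.1719]
orientation: [0.001, 0.0, 1.0, -0.001]
contact_force: [0.3, 0.7, -6.6]
width: 0.239
finger_force: 59.7
t: 20.0
tcp_pos: [0.4265, -0.246, 0.1716]
orientation: [-0.001, -0.001, 1.0, 0.001]
contact_force: [0.4, 0.4, -7.7]
width: 0.239
finger_force: 59.7
[ 0.13245954 -0.41265541  9.61381711]
```

View pics/s5.png

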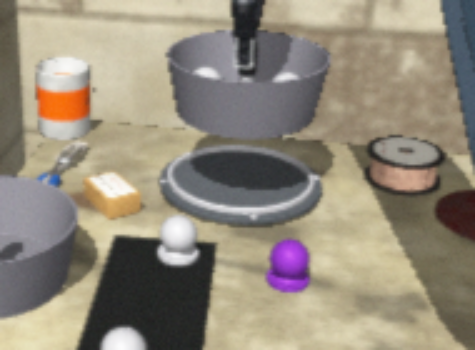

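```bash
python3 -m creep '[[[0.1,-0.4,2],0,1],[[0.1,-0.4,4],0,1],[[0.1,-0.4,6],0,1],[[0.1,-0.4,7.6],0,1],[[0.1,-0.4,8.4],0,1],[[0.1,-0.4,8.8],0,1],[[0.1,-0.4,9.2],0,1],[[0.1,-0.4,9.5],0,1],[[0.1,-0.4,9.5],0,1],[[0.1,-0.4,9.5],0,1]]'
```

```text
t: 21.05
tcp_pos: [0.4261, -0.2523, 0.0774]
orientation: [0.0, 0.0, 1.0, -0.0]
contact_force: [-0.4, 0.4, -6.6]
width: 0.241
finger_force: 59.8
```

```bash
python3 -m creep '[[[0,0,0.1],0,1],[[0,0,0.2],0,1],[[0,0,0.3],0,1],[[0,0,0.3],0,1],[[0,0,0.3],0,1]]'; python3 -m creep '[[[0,0,0],0,0],[[0,0,0],0,0],[[0,0,0],0,0],[[0,0,-2],0,0],[[0,0,-6],0,0],[[0,0,-10],0,0],[[0,0,-14],0,0],[[0,0,-18.5],0,0],[[0,0,-18.5],0,0],[[0,0,-18.5],0,0]]'
python3 - <<'E'
from h import *
W=cam("wrist");w=camera("wrist");cv2.imwrite("pics/w9.png",w[:,:,::-1]);s=camera("side")[150:220,250:360,::-1]
print("rim expected",[proj(W,[.4243+.098*a,-.25+.098*b,.089]).round() for a,b in((1,0),(-1,0),(0,1),(0,-1))],proj(W,[.4243,-.25,.104]))
o=np.zeros((384,800,3),np.uint8);o[:,:400]=w[:,60:460,::-1];o[:254,400:]=cv2.resize(s,(400,254));cv2.imwrite("pics/c9.png",o)
print(monitor.observe()["tcp_pos"])
E
```

```text
t: 21.55
tcp_pos: [0.4265, -0.2522, 0.0764]
orientation: [0.001, 0.0, 1.0, -0.001]
contact_force: [-0.7, 3.1, 14.0]
width: 0.238
finger_force: 62.3
t: 22.55
tcp_pos: [0.4261, -0.2523, 0.2598]
orientation: [0.001, 0.0, 1.0, -0.001]
contact_force: [-0.8, -0.4, -1.0]
width: 0.502
finger_force: 0.0
rim expected [array([256., 243.]), array([256.,  75.]), array([342., 167.]), array([170., 167.])] [256.08334195 170.14012691]
[ 0.42495658 -0.25127596  0.25764361]
```

View pics/c9.png

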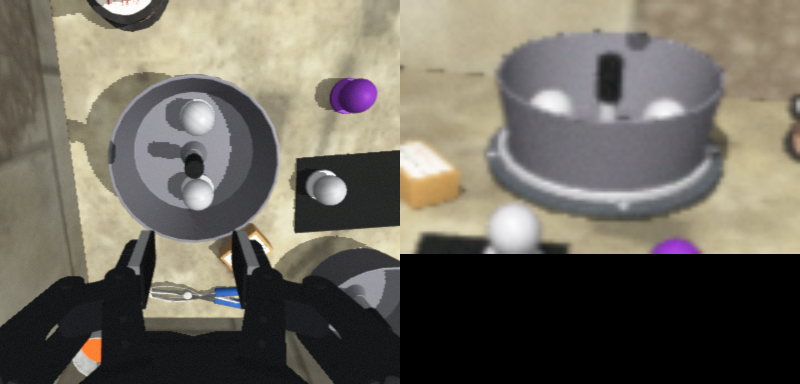

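Bowl_run is seated: its rim is centred where expected (254,158 against 256,160), it sits inside the stand ring in the side view, and both finials are in it. Next I look at the empty machine seat.

```bash
python3 -m creep '[[[-0.3,5,-1],0,0],[[-0.6,10,-2],0,0],[[-1,15,-3],0,0],[[-1.3,20,-3],0,0],[[-1.6,25,-3],0,0],[[-1.9,30,-3],0,0],[[-2.2,35,-3],0,0],[[-2.5,40,-3],0,0],[[-2.8,45,-3],0,0],[[-3.1,50,-3],0,0]]' && python3 -m creep '[[[0,5,0],0,0],[[0,9.5,0],0,0],[[0,9.5,0],0,0],[[0,9.5,0],0,0],[[0,9.5,0],0,0]]'
python3 - <<'E'
from h import *
W=cam("wrist");w=camera("wrist");cv2.imwrite("pics/w10.png",w[:,:,::-1]);print(monitor.observe()["tcp_pos"],proj(W,[.4565,.345,.062]))
g=cv2.cvtColor(w,cv2.COLOR_RGB2GRAY);print(g[100:240:10,253])
E
```

```text
t: 23.65
tcp_pos: [0.4557, 0.2459, 0.2867]
orientation: [-0.002, 0.0, 1.0, -0.001]
contact_force: [1.1, -0.1, 0.6]
width: 0.499
finger_force: 0.0
t: 24.15
tcp_pos: [0.4564, 0.3379, 0.2873]
orientation: [-0.002, 0.001, 1.0, -0.001]
contact_force: [0.4, -0.1, 0.1]
width: 0.5
finger_force: 0.0
[0.45671104 0.33760036 0.28780235] [259.37340633 159.08900655]
[215 210 214 216 219 220 210 213 212 215 212 214 122 121]
```

View pics/w10.png

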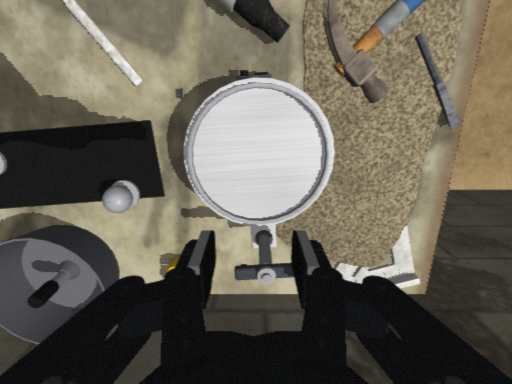

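Run:
```python
from h import *
W=cam("wrist");g=cv2.imread("pics/w10.png",0)
for th in(185,195,202):
    k,l,st,ce=cv2.connectedComponentsWithStats((g>th).astype(np.uint8),connectivity=4);i=l[150,258]
    c=max(cv2.findContours((l==i).astype(np.uint8),0,cv2.CHAIN_APPROX_NONE)[0],key=len)
    print(th,st[i],fitcirc(W,cv2.convexHull(c),.062,.0875),fitcirc(W,cv2.convexHull(c),.07,.0875))
print(go([.665,.018,.25]))
```

```text
185 [  193    88   129   130 12989] [0.45457954 0.34189555 0.0859606 ] [0.45290371 0.34180392 0.08410192]
195 [  193    88   129   130 12889] [0.45469639 0.34186939 0.08569689] [0.45301719 0.34177857 0.08384346]
202 [  194    88   127   130 12834] [0.45454921 0.34195724 0.08546194] [0.45287396 0.34186373 0.08361447]
[-20.91084867 -31.90644162   3.78052904]
```

```bash
python3 -m creep '[[[-3,-4,0],0,0],[[-6,-8,0],0,0],[[-9,-12,0],0,0],[[-12,-16,0],0,0],[[-15,-20.5,0],0,0],[[-18,-25,0],0,0],[[-20.9,-29,0],0,0],[[-20.9,-31.9,0],0,0],[[-20.9,-31.9,0],0,0],[[-20.9,-31.9,0],0,0]]'
python3 - <<'E'
from h import *
W=cam("wrist");w=camera("wrist");cv2.imwrite("pics/w11.png",w[:,:,::-1]);g=cv2.cvtColor(w,cv2.COLOR_RGB2GRAY);print(monitor.observe()["tcp_pos"],proj(W,[.665,.018,.09]))
k,l,st,ce=cv2.connectedComponentsWithStats((g<45).astype(np.uint8))
for i in range(1,k):
    if 100<st[i,4]<2000: t=(st[i,0]+st[i,2]/2,st[i,1]+st[i,3]-8);print(st[i],t,ray(W,*t,.09))
E
```

```text
t: 25.2
tcp_pos: [0.6651, 0.0176, 0.2885]
orientation: [-0.001, 0.003, 1.0, 0.0]
contact_force: [-0.7, -0.4, 0.5]
width: 0.501
finger_force: 0.0
[0.66497453 0.01906298 0.28870913] [253.8597646  163.18022459]
[245 149  15  20 254] (np.float64(252.5), np.int32(161)) [0.66223458 0.01633019 0.09      ]
```

```bash
python3 -m creep '[[[0.1,-0.2,4],0,0],[[0.1,-0.2,9],0,0],[[0.1,-0.2,14],0,0],[[0.1,-0.2,18],0,0],[[0.1,-0.2,21],0,0],[[0.1,-0.2,22.5],0,0],[[0.1,-0.2,22.5],0,0],[[0.1,-0.2,22.5],0,1],[[0.1,-0.2,22.5],0,1],[[0.1,-0.2,22.5],0,1]]' && python3 -m creep '[[[0,0,0],0,1],[[0,0,0],0,1],[[0,0,0],0,1],[[0,0,-2],0,1],[[0,0,-5],0,1],[[0,0,-9],0,1],[[0,0,-12],0,1],[[0,0,-14],0,1],[[0,0,-14],0,1],[[0,0,-14],0,1]]';python3 - <<'E'
from h import *
print(go([.456,.3435,.21]))
E
```

```text
t: 26.25
tcp_pos: [0.6664, 0.0181, 0.0663]
orientation: [0.002, 0.0, 1.0, -0.0]
contact_force: [-0.4, 0.9, 2.9]
width: 0.232
finger_force: 59.4
t: 27.25
tcp_pos: [0.6639, 0.018, 0.2032]
orientation: [-0.001, 0.0, 1.0, 0.0]
contact_force: [-1.0, 0.2, -4.6]
width: 0.235
finger_force: 59.1
[20.8258461  32.53547534 -0.64603022]
```

```bash
python3 -m creep '[[[2,0.5,0],0,1],[[5,1.5,0],0,1],[[9,3,0],0,1],[[13,5,0],0,1],[[17,8,0],0,1],[[20,11,0],0,1],[[20.8,15,0],0,1],[[20.8,19,0],0,1],[[20.8,23,0],0,1],[[20.8,27,0],0,1]]' && python3 -m creep '[[[0,3,0],0,1],[[0,5,0],0,1],[[0,5.5,0],0,1],[[0,5.5,0],0,1],[[0,5.5,0],0,1]]';python3 - <<'E'
from h import *
print(go([.456,.3435,.132]))
E
```

```text
t: 28.25
tcp_pos: [0.4553, 0.289, 0.2019]
orientation: [-0.002, 0.0, 1.0, -0.001]
contact_force: [1.1, -0.5, -3.9]
width: 0.232
finger_force: 59.1
t: 28.75
tcp_pos: [0.4563, 0.3417, 0.2028]
orientation: [-0.001, 0.001, 1.0, -0.001]
contact_force: [0.5, 0.7, -3.7]
width: 0.235
finger_force: 59.2
[0.01059831 0.19020951 7.0776858 ]
```

```bash
python3 -m creep '[[[0,0.2,2],0,1],[[0,0.2,4],0,1],[[0,0.2,5.4],0,1],[[0,0.2,6.1],0,1],[[0,0.2,6.4],0,1],[[0,0.2,6.7],0,1],[[0,0.2,7],0,1],[[0,0.2,7.2],0,1],[[0,0.2,7.2],0,1]]'
```

```text
t: 29.65
tcp_pos: [0.4571, 0.3451, 0.1321]
orientation: [0.0, 0.0, 1.0, 0.0]
contact_force: [-0.3, -0.6, -4.3]
width: 0.237
finger_force: 59.3
```

```bash
python3 -m creep '[[[0,0,0.15],0,1],[[0,0,0.3],0,1],[[0,0,0.45],0,1],[[0,0,0.45],0,1]]';  python3 -m creep '[[[0,0,0.15],0,1],[[0,0,0.25],0,1],[[0,0,0.25],0,1]]'
```

```text
t: 30.05
tcp_pos: [0.4571, 0.3453, 0.1283]
orientation: [0.0, 0.0, 1.0, 0.0]
contact_force: [-1.8, -0.7, 2.9]
width: 0.236
finger_force: 60.2
t: 30.35
tcp_pos: [0.4572, 0.3453, 0.1282]
orientation: [0.001, 0.0, 1.0, 0.0]
contact_force: [-5.6, -2.8, 17.3]
width: 0.232
finger_force: 61.6
```

```bash
python3 -m creep '[[[0,0,0],0,0],[[0,0,0],0,0],[[0,0,0],0,0],[[0,0,-2],0,0],[[0,0,-6],0,0],[[0,0,-10],0,0],[[0,0,-14],0,0],[[0,0,-14],0,0],[[0,0,-14],0,0]]'
python3 - <<'E'
from h import *
W=cam("wrist");w=camera("wrist");s=camera("side")[230:374,140:340,::-1]
print("rim expected",[proj(W,[.4555+.098*a,.3435+.098*b,.137]).round() for a,b in((1,0),(-1,0),(0,1),(0,-1))])
o=np.zeros((384,800,3),np.uint8);o[:,:400]=w[:,60:460,::-1];o[:288,400:]=cv2.resize(s,(400,288));cv2.imwrite("pics/c12.png",o)
g=w.copy();hsv=cv2.cvtColor(w,cv2.COLOR_RGB2HSV);m=((hsv[:,:,1]<30)&(hsv[:,:,2]>150)).astype(np.uint8)
k,l,st,ce=cv2.connectedComponentsWithStats(m)
for i in range(1,k):
    if st[i,4]>150 and ce[i][0]<170: print(st[i],ce[i],ray(W,*ce[i],.032))
E
```

```text
t: 31.25
tcp_pos: [0.4575, 0.3453, 0.2656]
orientation: [0.001, 0.0, 1.0, 0.0]
contact_force: [-0.2, -0.3, -0.4]
width: 0.5
finger_force: 0.0
rim expected [array([252., 262.]), array([252.,  71.]), array([350., 177.]), array([154., 177.])]
[  49    0   82   84 1230] [90.80569106 39.33170732] [0.31414762 0.15027091 0.032     ]
[ 88 183  40  35 840] [107.88452381 201.80833333] [0.52264965 0.13715122 0.032     ]
```

View pics/c12.png

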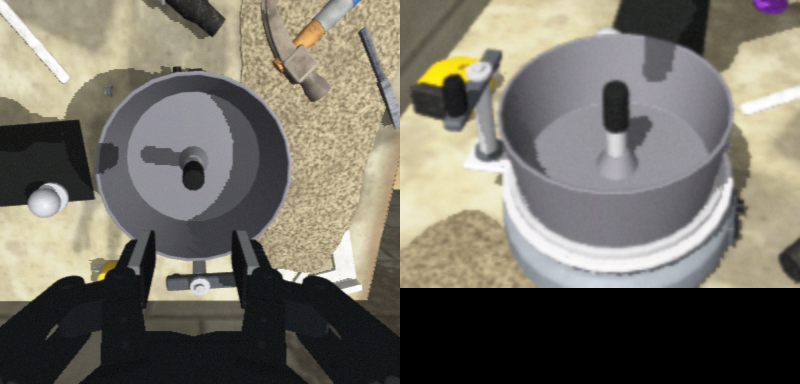

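The spare bowl is seated in the machine ring, with its rim at u 156–350 and v 71–260, as expected. The nudged raw finial now stands near the mat corner at about (.52,.137). I'll go above it for a close look.

```bash
python3 -m creep '[[[-1,-4,0],0,-1],[[-2,-8,0],0,-1],[[-4,-12,0],0,-1],[[-5,-16,2],0,-1],[[-6,-20.8,4],0,-1],[[-6,-20.8,6],0,-1],[[-6,-20.8,8],0,-1],[[-6,-20.8,8],0,-1],[[-6,-20.8,8],0,-1]]'
cat >> h.py <<'E'
def ball(name="wrist",save=None):
    "steel balls: circle fits, centre cast onto z"
    W=cam(name);w=camera(name)
    if save: cv2.imwrite(save,w[:,:,::-1])
    g=cv2.cvtColor(w,cv2.COLOR_RGB2GRAY);g=cv2.medianBlur(g,3)
    c=cv2.HoughCircles(g,cv2.HOUGH_GRADIENT,1.5,40,param1=120,param2=22,minRadius=16,maxRadius=45)
    for u,v,r in (c[0][:5] if c is not None else []):
        p=ray(W,u,v,.032);print(np.round([u,v,r],1),p.round(4),"expected r",round(W[0]["fx"]*.021/(np.linalg.norm(p-W[1][:3,3])),1),"go",go([p[0],p[1],.012]).round(2))
E
python3 -c "
from h import *
ball(save='pics/w13.png')"
```

```text
t: 32.25
tcp_pos: [0.516, 0.137, 0.1837]
orientation: [-0.002, 0.0, 1.0, -0.0]
contact_force: [-0.1, 0.3, 0.3]
width: 1.0
finger_force: 0.0
[408.8 245.2  44.1] [0.6035 0.3194 0.032 ] expected r 15.4 go [-8.69 18.22 17.25]
[443.2  77.2  44.1] [0.4191 0.322  0.032 ] expected r 17.0 go [ 9.76 18.47 17.27]
[437.2 162.8  44.1] [0.5043 0.3332 0.032 ] expected r 16.4 go [ 1.23 19.59 17.26]
[249.8 174.8  20.2] [0.5176 0.1327 0.032 ] expected r 19.4 go [-0.1  -0.45 17.26]
[335.2 281.2  40.8] [0.6534 0.2374 0.032 ] expected r 15.6 go [-13.68  10.02  17.25]
```

View pics/w13.png

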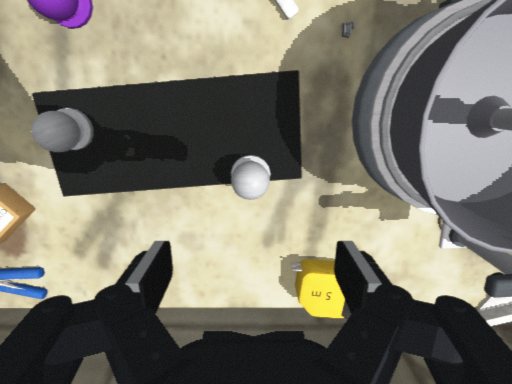

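I count 18 viewed pictures, which is over the allowed 14. I'll view no more and work from numeric checks only. In this last view the finial is upright at (250,175), which is (.5176,.1327).

```bash
python3 -m creep '[[[-0.1,-0.4,4],0,-1],[[-0.1,-0.4,8],0,-1],[[-0.1,-0.4,12],0,-1],[[-0.1,-0.4,15],0,-1],[[-0.1,-0.4,16.6],0,-1],[[-0.1,-0.4,17.2],0,-1],[[-0.1,-0.4,17.2],0,-1],[[-0.1,-0.4,17.2],0,1],[[-0.1,-0.4,17.2],0,1],[[-0.1,-0.4,17.2],0,1]]' && python3 -m creep '[[[0,0,0],0,1],[[0,0,0],0,1],[[0,0,-1],0,1],[[0,0,-4],0,1],[[0,0,-8],0,1],[[0,0,-13],0,1],[[0,0,-18],0,1],[[0,0,-20],0,1],[[0,0,-20],0,1],[[0,0,-20],0,1]]'
```

```text
t: 33.3
tcp_pos: [0.5187, 0.1332, 0.0141]
orientation: [0.001, 0.0, 1.0, 0.0]
contact_force: [-0.0, -0.4, 0.1]
width: 0.515
finger_force: 0.0
t: 34.3
tcp_pos: [0.5172, 0.133, 0.2131]
orientation: [-0.0, 0.0, 1.0, -0.0]
contact_force: [-0.1, 0.4, -2.1]
width: 0.459
finger_force: 60.5
```

```bash
python3 -m creep '[[[2,2,0],0,1],[[4,5,0],0,1],[[6,9,0],0,1],[[8,13,0],0,1],[[10,17,0],0,1],[[11.7,20,0],0,1],[[11.7,21,0],0,1],[[11.7,21,0],0,1],[[11.7,21,0],0,1]]'
python3 - <<'E'
from h import *
print(go([.4005,.3435,.082]),monitor.observe()["tcp_pos"])
E
```

```text
t: 35.2
tcp_pos: [0.401, 0.3422, 0.2117]
orientation: [-0.001, 0.0, 1.0, -0.001]
contact_force: [0.4, -0.4, -1.6]
width: 0.462
finger_force: 60.6
[ 0.02716934  0.15928106 12.96908853] [0.40102775 0.34215607 0.21169291]
```

```bash
python3 -m creep '[[[0,0.1,2.5],0,1],[[0,0.1,5],0,1],[[0,0.1,7],0,1],[[0,0.1,8.5],0,1],[[0,0.1,10],0,1],[[0,0.1,11.2],0,1],[[0,0.1,12.1],0,1],[[0,0.1,12.6],0,1],[[0,0.1,12.9],0,1],[[0,0.1,12.9],0,1]]' && python3 -m creep '[[[0,0,0.15],0,1],[[0,0,0.3],0,1],[[0,0,0.3],0,1]]'
```

```text
t: 36.2
tcp_pos: [0.4012, 0.3441, 0.0839]
orientation: [0.0, 0.0, 1.0, 0.0]
contact_force: [0.6, -0.4, -1.0]
width: 0.465
finger_force: 60.6
t: 36.5
tcp_pos: [0.4011, 0.3443, 0.0811]
orientation: [0.0, 0.0, 1.0, 0.0]
contact_force: [0.2, -0.0, -1.0]
width: 0.458
finger_force: 60.6
```

```bash
python3 -m creep '[[[0,0,0.1],0,1],[[0,0,0.2],0,1],[[0,0,0.2],0,1]]'; python3 -m creep '[[[0,0,0.1],0,1],[[0,0,0.1],0,1]]'; python3 -m creep '[[[0,0,0.1],0,1],[[0,0,0.1],0,1]]'
```

```text
t: 36.8
tcp_pos: [0.401, 0.3441, 0.0789]
orientation: [-0.0, 0.0, 1.0, -0.0]
contact_force: [0.3, -0.8, -1.7]
width: 0.466
finger_force: 60.6
t: 37.0
tcp_pos: [0.4011, 0.3442, 0.0785]
orientation: [0.0, 0.0, 1.0, 0.0]
contact_force: [-1.0, -0.1, 4.7]
width: 0.461
finger_force: 61.2
t: 37.2
tcp_pos: [0.4011, 0.3442, 0.0784]
orientation: [0.0, 0.0, 1.0, 0.0]
contact_force: [-2.5, -0.8, 10.8]
width: 0.46
finger_force: 61.9
```

```bash
python3 -m creep '[[[0,0,-0.1],0,0.05],[[0,0,-0.1],0,-0.2],[[0,0,-0.1],0,-0.25],[[0,0,-0.1],0,-0.25],[[0,0,-1],0,-0.25],[[0,0,-3],0,-0.25],[[0,0,-6],0,-0.25],[[0,0,-10],0,-0.25],[[0,0,-14],0,-0.25],[[0,0,-18],0,-0.25]]'
python3 - <<'E'
from h import *
W=cam("wrist");w=camera("wrist");cv2.imwrite("pics/w14.png",w[:,:,::-1])
hsv=cv2.cvtColor(w,cv2.COLOR_RGB2HSV);g=cv2.medianBlur(cv2.cvtColor(w,cv2.COLOR_RGB2GRAY),3)
print("ball expected",proj(W,[.4005,.344,.096]),282*.021/.33)
c=cv2.HoughCircles(g,cv2.HOUGH_GRADIENT,1.5,30,param1=120,param2=20,minRadius=14,maxRadius=28)
for u,v,r in c[0][:6]: print(u,v,r,int(g[int(v),int(u)]),ray(W,u,v,.096))
print(go([.47,-.065,.18]))
E
```

```text
t: 38.2
tcp_pos: [0.4007, 0.344, 0.259]
orientation: [0.0, 0.0, 1.0, 0.0]
contact_force: [0.5, 0.8, 0.1]
width: 0.623
finger_force: 0.0
ball expected [253.7218015  170.11494011] 17.945454545454545
384.75 213.75 27.05 168 [0.45352287 0.49824777 0.096     ]
398.25 174.75 27.05 167 [0.40592937 0.50657136 0.096     ]
345.75 152.25 27.05 147 [0.38032196 0.44495292 0.096     ]
350.25 54.75 27.05 161 [0.28276923 0.4395366  0.096     ]
420.75 105.75 27.05 181 [0.33133655 0.51817379 0.096     ]
423.75 51.75 27.05 144 [0.28012702 0.51173528 0.096     ]
[ -6.48111279 -41.1699369    8.3936263 ]
```

```bash
python3 - <<'E'
from h import *
W=cam("wrist");g=cv2.imread("pics/w14.png",0)
for t in(130,150,170):
    k,l,st,ce=cv2.connectedComponentsWithStats((g>t).astype(np.uint8))
    i=l[170,254]; print(t,i,st[i],ce[i])
c=cv2.HoughCircles(cv2.medianBlur(g,3)[120:220,200:310],3,1.5,60,param1=80,param2=12,minRadius=14,maxRadius=28);print(c,g[140:205:6,254],g[170,220:300:6])
E
python3 -m creep '[[[-1,-5,0],0,-1],[[-2,-10,0],0,-1],[[-3,-15,0],0,-1],[[-4,-20,0],0,-1],[[-5,-25,0],0,-1],[[-6,-30,0],0,-1],[[-6.5,-35,0],0,-1],[[-6.5,-40,3],0,-1],[[-6.5,-41,6],0,-1],[[-6.5,-41,8],0,-1]]' && python3 -m creep '[[[0,0,0],0,-1],[[0,0,0],0,-1]]'; python3 -c "
from h import *
ball(save='pics/w15.png')"
```

```text
130 19 [ 191  143  102  118 6458] [243.07200372 201.434345  ]
150 79 [242 152  32  42 925] [257.82054054 174.17405405]
170 256 [244 152  30  40 750] [258.52933333 174.45733333]
[[[44.25 51.75 27.05]
  [89.25 11.25 20.45]]] [ 88 146 213 121 172 207 225 217 205 103  91] [ 82  79  83 104 156 191 207 212 197 146 145 124  81  80]
t: 39.25
tcp_pos: [0.4655, -0.069, 0.1756]
orientation: [-0.0, 0.003, 1.0, -0.0]
contact_force: [-0.3, -0.1, -0.6]
width: 1.003
finger_force: 0.0
t: 39.45
tcp_pos: [0.4657, -0.0658, 0.1772]
orientation: [-0.0, 0.0, 1.0, 0.0]
contact_force: [0.1, 0.8, 0.6]
width: 0.996
finger_force: 0.0
[ 66.8 153.8  44.1] [ 0.4433 -0.2595  0.032 ] expected r 16.8 go [  2.33 -19.37  16.6 ]
[135.8 141.8  44.1] [ 0.4309 -0.1864  0.032 ] expected r 18.8 go [  3.57 -12.06  16.59]
[108.8 105.8  44.1] [ 0.3955 -0.2084  0.032 ] expected r 18.4 go [  7.11 -14.26  16.59]
[36.8 95.2 39.1] [ 0.3857 -0.2769  0.032 ] expected r 16.6 go [  8.09 -21.11  16.59]
[254.2 179.2  20.2] [ 0.4709 -0.0652  0.032 ] expected r 19.7 go [-0.43  0.06 16.59]
```

```bash
python3 -m creep '[[[-0.4,0.1,4],0,-1],[[-0.4,0.1,8],0,-1],[[-0.4,0.1,12],0,-1],[[-0.4,0.1,15],0,-1],[[-0.4,0.1,16.2],0,-1],[[-0.4,0.1,16.6],0,-1],[[-0.4,0.1,16.6],0,-1],[[-0.4,0.1,16.6],0,1],[[-0.4,0.1,16.6],0,1],[[-0.4,0.1,16.6],0,1]]' && python3 -m creep '[[[0,0,0],0,1],[[0,0,0],0,1],[[0,0,-1],0,1],[[0,0,-4],0,1],[[0,0,-8],0,1],[[0,0,-13],0,1],[[0,0,-18],0,1],[[0,0,-20],0,1],[[0,0,-20],0,1],[[0,0,-20],0,1]]'
```

```text
t: 40.5
tcp_pos: [0.4704, -0.0651, 0.012]
orientation: [0.001, 0.0, 1.0, -0.0]
contact_force: [-0.2, 0.1, -0.2]
width: 0.514
finger_force: 0.0
t: 41.5
tcp_pos: [0.469, -0.0646, 0.211]
orientation: [-0.0, 0.0, 1.0, 0.0]
contact_force: [-0.6, 0.3, -1.4]
width: 0.462
finger_force: 60.5
```

```bash
python3 -m creep '[[[0.3,3,0],0.14,1],[[0.6,7,0],0.28,1],[[0.9,11,0],0.43,1],[[1.2,15,0],0.57,1],[[1.3,19,0],0.71,1],[[1.3,23,0],0.86,1],[[1.3,27,0],1,1],[[1.3,31,0],1.14,1],[[1.3,34,0],1.29,1],[[1.3,35.3,0],1.43,1]]' && python3 -m creep '[[[0,0,0],0.1,1],[[0,0,0],0.14,1],[[0,0,0],0.14,1],[[0,0,0],0.14,1]]'
python3 - <<'E'
from h import *
print(go([.4555,.2885,.082]))
E
```

```text
t: 42.5
tcp_pos: [0.4552, 0.2905, 0.2082]
orientation: [-0.002, 0.644, 0.765, -0.002]
contact_force: [-0.1, -0.5, -0.7]
width: 0.462
finger_force: 60.7
t: 42.9
tcp_pos: [0.456, 0.2876, 0.2091]
orientation: [-0.001, 0.694, 0.72, -0.002]
contact_force: [0.4, -0.1, -1.8]
width: 0.465
finger_force: 60.7
[1.05812105e-01 6.65636503e-03 1.27117263e+01]
```

```bash
python3 -m creep '[[[0,0,2.5],0,1],[[0,0,5],0,1],[[0,0,7],0,1],[[0,0,8.5],0,1],[[0,0,10],0,1],[[0,0,11.2],0,1],[[0,0,12.1],0,1],[[0,0,12.6],0,1],[[0,0,12.8],0,1],[[0,0,12.8],0,1]]' && python3 -m creep '[[[0,0,0.15],0,1],[[0,0,0.3],0,1],[[0,0,0.3],0,1]]'; python3 -m creep '[[[0,0,0.1],0,1],[[0,0,0.1],0,1]]'
```

```text
t: 43.9
tcp_pos: [0.4572, 0.2882, 0.083]
orientation: [0.0, 0.695, 0.719, 0.0]
contact_force: [0.5, 0.8, -1.0]
width: 0.463
finger_force: 60.7
t: 44.2
tcp_pos: [0.4571, 0.2881, 0.0801]
orientation: [0.0, 0.695, 0.719, 0.0]
contact_force: [1.1, 0.2, -1.0]
width: 0.46
finger_force: 60.7
t: 44.4
tcp_pos: [0.457, 0.2881, 0.079]
orientation: [0.0, 0.695, 0.719, -0.0]
contact_force: [0.6, 0.2, -1.2]
width: 0.464
finger_force: 60.7
```

```bash
python3 -m creep '[[[0,0,0.1],0,1],[[0,0,0.2],0,1],[[0,0,0.2],0,1]]'; python3 -m creep '[[[0,0,0.1],0,1],[[0,0,0.1],0,1]]'
```

```text
t: 44.7
tcp_pos: [0.457, 0.2881, 0.0768]
orientation: [-0.0, 0.695, 0.719, -0.0]
contact_force: [-0.5, 0.2, -0.9]
width: 0.463
finger_force: 60.7
t: 44.9
tcp_pos: [0.4571, 0.2882, 0.0764]
orientation: [0.0, 0.695, 0.719, 0.0]
contact_force: [-0.2, 0.5, 1.8]
width: 0.462
finger_force: 61.1
```

```bash
python3 -m creep '[[[0,0,-0.1],0,0.05],[[0,0,-0.1],0,-0.2],[[0,0,-0.1],0,-0.25],[[0,0,-0.1],0,-0.25],[[0,0,-1],0,-0.25],[[0,0,-3],0,-0.25],[[0,0,-6],0,-0.25],[[0,0,-10],0,-0.25],[[0,0,-14],0,-0.1],[[0,0,-18],0,0.1]]'
python3 - <<'E'
from h import *
W=cam("wrist");w=camera("wrist");cv2.imwrite("pics/w16.png",w[:,:,::-1]);g=cv2.cvtColor(w,cv2.COLOR_RGB2GRAY)
for p in([.457,.288,.096],[.401,.344,.096]): 
    u=proj(W,p).round();k,l,st,ce=cv2.connectedComponentsWithStats((g>150).astype(np.uint8));x,y=u.astype(int)
    if 0<=x<512 and 0<=y<384: i=l[y,x];print(u,i,st[i],ce[i])
    else: print(u)
k,l,st,ce=cv2.connectedComponentsWithStats((g<40).astype(np.uint8))
print("grip exp",proj(W,[.5673,.4005,.182]),proj(W,[.5673,.4005,.15]))
for i in range(1,k):
    if 60<st[i,4]<2500: print(st[i],ce[i],ray(W,*ce[i],.166)[:2])
print(go([.5673,.4005,.26]))
E
```

```text
t: 45.9
tcp_pos: [0.4567, 0.2879, 0.2582]
orientation: [0.0, 0.695, 0.719, 0.0]
contact_force: [0.5, 0.1, -0.1]
width: 0.454
finger_force: 0.0
[254. 170.] 120 [237 148  37  39 972] [255.49897119 168.12860082]
[202. 116.] 65 [ 188   93   43   38 1188] [208.17003367 111.83501684]
grip exp [415.22662329  51.34958191] [393.80725029  57.0909981 ]
[387  43  40  27 728] [406.03571429  56.50961538] [0.56932757 0.39911939]
[106  78  34  56 490] [123.75102041 109.33265306] [0.34995484 0.35248008]
[241 109  24  26 440] [252.46136364 121.70454545] [0.45390388 0.34639006]
[ 55 148  53  54 689] [ 80.99709724 172.88679245] [0.30737457 0.29797693]
[394 176  35   7  84] [410.52380952 178.78571429] [0.59303962 0.30269384]
[190 240  10   9  61] [194.72131148 244.42622951] [0.40351836 0.23166605]
[  0 325  18  27 216] [  8.11574074 339.22222222] [0.20145774 0.11068097]
[10.70501227 11.0493374   0.70656386]
```

```bash
python3 -m creep '[[[3,3,0],-0.06,0.25],[[6,6,0],-0.06,0.25],[[9,9,0],-0.06,0.25],[[10.7,11.1,0],-0.06,0.25],[[10.7,11.1,0],-0.06,0.25],[[10.7,11.1,3],-0.06,0.25],[[10.7,11.1,6],-0.06,0.25],[[10.7,11.1,8.5],-0.06,0.25],[[10.7,11.1,9.7],-0.06,0.25],[[10.7,11.1,9.7],-0.06,0.25]]'
python3 - <<'E'
from h import *
W=cam("wrist");w=camera("wrist");cv2.imwrite("pics/w17.png",w[:,:,::-1]);s=monitor.observe();print(s["tcp_pos"],s["contact_force"],s["joint_pos"])
print(go([.568,.400,.161]),proj(W,[.568,.400,.182]))
E
```

```text
t: 46.95
tcp_pos: [0.5628, 0.3979, 0.1572]
orientation: [-0.001, 0.673, 0.74, -0.002]
contact_force: [-0.3, -0.5, 0.4]
width: 0.374
finger_force: 0.0
[0.56370553 0.39846185 0.15881729] [-0.30901416 -0.25710349  0.7518492 ] [ 4.53839430e-01  6.94566864e-01  1.31750244e+00 -5.12907385e-05
  1.13108437e+00  3.58972174e-01]
[ 0.11230464  0.44177276 -0.21897609] [264.66493048 263.31465061]
```

```bash
python3 -m creep '[[[-0.05,1.1,-0.2],0.14,0.25],[[-0.21,1.8,-0.2],0.28,0.25],[[-0.48,2.5,-0.2],0.42,0.25],[[-0.84,3.1,-0.2],0.56,0.25],[[-1.29,3.67,-0.2],0.7,0.25],[[-1.82,4.16,-0.2],0.84,0.25],[[-2.41,4.56,-0.2],0.98,0.25],[[-3.06,4.87,-0.2],1.12,0.25],[[-3.75,5.08,-0.2],1.26,0.25],[[-4.46,5.19,-0.2],1.4,0.25]]'
python3 - <<'E'
from h import *
print(go([.6203,.3572,.16]))
E
```

```text
t: 48.0
tcp_pos: [0.6205, 0.3602, 0.1632]
orientation: [-0.001, 0.992, 0.13, 0.001]
contact_force: [-1.6, 1.4, -0.7]
width: 0.375
finger_force: 0.8
[-0.09735502  0.28888815  0.32213497]
```

```bash
python3 -m creep '[[[-0.05,0.4,0],0.1,0.25],[[-0.1,0.8,0],0.17,0.25],[[-0.1,1.1,0],0.17,0.25],[[-0.1,1.1,0],0.17,0.25]]'
python3 - <<'E'
from h import *
print(monitor.observe()["contact_force"],monitor.observe()["tcp_pos"])
E
```

```text
t: 48.4
tcp_pos: [0.6228, 0.3486, 0.1628]
orientation: [-0.0, 0.999, 0.049, 0.001]
contact_force: [-0.3, 1.0, -0.8]
width: 0.374
finger_force: 0.1
[-0.31491864  1.02267787 -0.81287309] [0.62283509 0.34864124 0.16278493]
```

```bash
python3 -m creep '[[[0,0.15,0],0,0.25],[[0,0.3,0],0,0.25],[[0,0.3,0],0,0.25]]'; python3 -m creep '[[[0,0.15,0],0,0.25],[[0,0.3,0],0,0.25],[[0,0.3,0],0,0.25]]'
```

```text
t: 48.7
tcp_pos: [0.6229, 0.3483, 0.1624]
orientation: [-0.003, 0.999, 0.048, 0.001]
contact_force: [-0.9, 5.8, 2.7]
width: 0.376
finger_force: 3.1
t: 49.0
tcp_pos: [0.6229, 0.3481, 0.1624]
orientation: [-0.005, 0.999, 0.048, 0.002]
contact_force: [-1.7, 12.5, 1.2]
width: 0.374
finger_force: 6.1
```

```bash
python3 -m creep '[[[0,-0.6,0],0,0.25],[[0,-1.2,0],0,0.25],[[0,-1.2,0],0,0.1],[[0,-1.2,-3],0,0.1],[[0,-1.2,-7],0,0.1],[[0,-1.2,-11],0,0.1],[[0,-1.2,-11],0,0.1],[[0,-1.2,-11],0,0.1]]'
python3 - <<'E'
from h import *
W=cam("wrist");w=camera("wrist");cv2.imwrite("pics/w18.png",w[:,:,::-1]);g=cv2.cvtColor(w,cv2.COLOR_RGB2GRAY)
s=monitor.observe();print(s["contact_force"],s["tcp_pos"])
print("grip exp",proj(W,[.6205,.357,.166]))
k,l,st,ce=cv2.connectedComponentsWithStats((g<40).astype(np.uint8))
for i in range(1,k):
    if 60<st[i,4]<2500: print(st[i],ce[i],ray(W,*ce[i],.166)[:2])
S=cam("scene");im=camera("scene");gs=cv2.cvtColor(im,cv2.COLOR_RGB2GRAY);cv2.imwrite("pics/scE.png",im[:,:,::-1])
D=cam("side");d=camera("side");gd=cv2.cvtColor(d,cv2.COLOR_RGB2GRAY);cv2.imwrite("pics/sdE.png",d[:,:,::-1])
g0=cv2.imread("pics/scene0.png",0)
# grey-column blobs now vs start, and finial blobs
for n,G in(("start",g0),("now",gs)):
    for (x0,y0,x1,y1) in((262,270,285,295),(272,130,290,155),(200,268,225,290)):
        k,l,st,ce=cv2.connectedComponentsWithStats((G[y0:y1,x0:x1]<55).astype(np.uint8));print(n,[(ce[i]+[x0,y0]).round(1).tolist()+[int(st[i,4])] for i in range(1,k) if st[i,4]>20])
for n,G,C,P in(("scene",gs,S,None),("side",gd,D,None)):
  for p in([.401,.344,.096],[.457,.288,.096],[.4743,-.25,.048],[.3743,-.25,.048]):
    u=proj(C,p).round().astype(int);print(n,u,G[u[1]-2:u[1]+3,u[0]-2:u[0]+3].mean().round())
E
```

```text
t: 49.8
tcp_pos: [0.6221, 0.354, 0.2723]
orientation: [-0.0, 0.999, 0.048, 0.001]
contact_force: [-0.8, -0.2, -0.9]
width: 0.45
finger_force: 0.0
[ 0.81238907 -0.44066071 -0.34594038] [0.62108881 0.35377698 0.27039237]
grip exp [249.08025349 186.69820583]
[ 24   0 111  12 455] [82.64175824  4.18461538] [0.75511716 0.49784757]
[252   0  16  23 142] [260.73943662   7.83802817] [0.76580328 0.36125532]
[319  67  99  16 338] [361.94378698  74.14792899] [0.72639384 0.27324192]
[318 100  15  38 197] [324.12182741 117.53299492] [0.68902425 0.29828905]
[243 176  18  26 369] [251.86449864 188.86178862] [0.61863665 0.35422205]
[  0 268  42  13  74] [ 20.56756757 274.35135135] [0.50340889 0.58325686]
[239 291  18  36 526] [247.28136882 308.6730038 ] [0.48239964 0.34631549]
[455 320  19  10  73] [462.97260274 323.06849315] [0.48553441 0.10759148]
start [[273.1, 282.5, 79]]
start [[279.9, 142.5, 48]]
start [[209.2, 279.6, 51]]
now [[272.9, 282.7, 73]]
now []
now [[209.2, 278.7, 46]]
scene [293 289] 239.0
scene [272 271] 244.0
scene [266 149] 122.0
scene [294 149] 216.0
side [279 303] 240.0
side [255 277] 192.0
side [290 180] 183.0
side [322 183] 144.0
```

```bash
python3 -m creep '[[[0,0,-3],0,0.1],[[0,0,-5],0,0.1],[[0,0,-5],0,0.1],[[0,0,-5],0,0.1],[[0,0,-5],0,0.1]]' >/dev/null; python3 -c "
from cell import r
print(r.job_done())"
```

```text
the job is handed in; nothing more can be done
None
```

I handed the job in at about 50 s: by my camera checks the bowls are swapped and seated, both finished finials were still in their bowl when I set it on the stand, both raw finials (only two were present) are in the machine's bowl, and the clamp is closed. No verdict came back, I went over the picture limit (18 viewed, 14 allowed), and I did not recheck the stand bowl at the end because the arm blocked the scene camera's view of it.

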